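# Lever open the scrap box flap

## Robot

A 6-joint arm with a two-finger parallel gripper is mounted at the origin on the work surface; the furniture and walls round the work are solid. World frame = base frame: x ahead of the robot, y to its left, z up, the work surface at z = 0. Lengths are in mm, angles in rad, forces in N, time in s.
With the tool pointing down it reaches from about 350 to 975 mm from the base axis. Payload 7.1 kg.
Tool frame: the origin (TCP) lies between the finger pads; the fingertips stand 19 mm ahead of it and the grasp point (between the pads) is the TCP; y points along the fingers, z is the direction in which the jaws open and shut, and the axes are right-handed (so a half turn about y gives the same grasp; the last joint's range is limited). The gripper opens to 88 mm and grips with 3 to 60 N. Pads are 20 mm wide; open, the fingers measure 115 mm over their backs; the gripper's body (75 mm by 178 mm) begins 61 mm behind the grasp point.
Start: joints at [-1.356, 0.423, 1.63, -0, 1.089, -0.019], TCP at [144.817, -607.975, 241.675] pointing down, gripper open.
Joint ranges: [-3, 3], [-0.9, 2.11], [0.09, 2.58], [-1.31, 4.45], [0.11, 2.69], [-2.54, 2.54]. Speed limits (rad/s): [2.39, 2.39, 3.01, 3.14, 3.14, 3.14].

## Interface

Orientations are given as a rotation vector (axis times angle).
In Python, from workcell import ctrl gives the robot as it stands.
- The arm moves only by the tool servo_tool, never from a script. Its argument "moves" is text: rows parted by semicolons, each of 6 numbers parted by spaces: the shift along the world's x, y, z in m, then the turn, a rotation vector about the world's x, y, z in degrees. A call has 1 to 8 rows; each row is the pose to reach, as a shift and turn from the pose commanded when the call began; what a row does not reach only later rows make up. A row lasts 1/8 s, in which the tool goes at most 62.5 mm and 10.7 degrees, less where a joint would pass 70% of its speed; a pose out of reach is approached as far as the arm can. A call with a gripper value outside its range is refused whole. "hand" is the closure in counts, from 0 (fully open) to 255 (shut), set as the call begins (left out, the last holds). The fingers move at their own pace and stop on an object; the grip force is fixed at half the most. Time passes only in rows, so rows that repeat a pose let the fingers close. It gives the time, the measured TCP pose, the force and the opening at its end, in the units of the state.
- ctrl.get_obs(): the state, without advancing time (a new reading comes with each control period).
- ctrl.get_image(name): name is "scene" or "top" or "wrist"; returns a dict with "pixels" (480x640x3 uint8, red, green, blue), "depth" (480x640 float32, mm along the optical axis (not along the pixel's ray), 0 where there is no reading), "vertical_fov" (degrees; the focal length in pixels is half the picture's height over the tangent of half this angle, whatever the lens; pixels are square), "cx", "cy" (the principal point, pixels), "xyz" and "attitude" of the camera in the world; the wrist camera has in their place "T_tool_cam" (4x4, takes a point from camera to tool coordinates, whose origin is the TCP and whose axes are the tool frame's). Camera axes: x right, y up, looking along -z (the intrinsics and any distortion apply to the point x, -y, -z); pixel columns grow to the right and rows downward; lengths in mm; the calibration is good to about 2 mm. A picture is of the moment at which its call begins: read the wrist's pose just before it.
- ctrl.close_job(): hands the job in, once; it reports no verdict.
The state is a dict: "t": time; "qpos": joint angles; "qvel": joint speeds; "joint_torque": joint torques, N m; "ee_pos": TCP position; "orientation": TCP orientation; "ft_force": force on the tool from outside, world axes, zero at the start; "moment": the same for the moment, N m; "width": finger opening in mm.
Only numpy, scipy, OpenCV 4.12 (cv2) and the standard library are available. Lean on these libraries where they do the work, as an engineer would, in place of code of your own. Each camera call takes 0.05 s, during which the arm holds its last target.

## Task

The wooden block lies under the long end of the lever on the scrap box: push it along the bench with the fingertips until it is completely out from under the lever. Then press the lever's long end down as far as it goes, so that its short end raises the heavy flap, and finish while holding it pressed so the flap stays open. Grasp and lift nothing, do not touch the box or its flap, and leave the other things where they are.

Things in the scene. Friction and masses are not known exactly. Their poses are not given: they have to be found in the camera images.
- scrap_box: Fixed steel scrap box and, before it, the lever's fulcrum, on one base plate 150x140x8 mm (x -20 to 130). Origin on the bench below the fulcrum rod; +x level from fulcrum to box (along the lever to its short end), z up. Rod along y, top 58 mm up, between cheeks (y 17 to 25 mm either side, 80 mm high). Box: x 40 to 127, y -65 to 65, the shut flap on top reaching 89 mm.
- flap (a joint): Angle (rad) of the heavy steel flap (about 1.4 kg) on top of the box: 0 shut, grows as it opens. Hinged on the far side (scrap_box x = 127 mm, 72 mm up); falls shut by its weight; the lever's short end lifts it. With the lever's long end down on the bench it reads about 0.36; with the block still under the pad it stops at about 0.18.
- flap_edge (a point): Middle of the flap's free edge, on the side of the fulcrum, 76 mm above the bench when shut.
- lever: Loose flat steel bar 265x30x8 mm, 0.3 kg, lying level on the fulcrum rod, short end under the flap. Origin on its underside over the rod, 58 mm up; +x to the short end (+75 mm); long end at -190 mm, its last 42 mm a 40 mm wide pad. Lugs below straddle the rod so it cannot slide. About 4 to 6 N presses the pad down about 50 mm, until the long end meets the bench (tilt about 0.3 rad).
- lever_pad (a point): Middle of the top face of the lever's pad, x = -169 mm on the lever, 66 mm above the bench at the start: the place to press.
- block: Bored hardwood block, 30x150x32 mm (x, y, z), mass 0.13 kg, loose, lying on the bench crosswise under the lever's pad with one end; most of it sticks out on the +y side of the lever. Origin at the centre of its underside; its long axis is y. The gap from its top to the lever is 26 mm.
- block_end_a (a point): Middle of the block's end face at -y of the block, 16 mm above its underside (this end starts under the lever's pad).
- block_end_b (a point): Middle of the block's end face at +y of the block, 16 mm above its underside (the free end).
- graver: Bystander to leave alone: hand graver with a wooden handle, 25x144x29 mm; origin at the centre of its underside.
- wax_ring: Bystander to leave alone: green wax ring, 37 mm across, 14 mm high; origin at the centre of its underside.
- tin: Bystander to leave alone: round closed white tin, 42 mm across, 18 mm high; origin at the centre of its underside.
- wax: Bystander to leave alone: round cake of beeswax, 44 mm across, 22 mm high; origin at the centre of its underside.

How it is judged:
By the outcome, as a careful person would: the job done as asked, in the order asked, and still so for the second after the job is handed in, while the arm keeps its last pose, push and grip.
It also fails if it takes over 38 s, if anything falls off the work surface, if the arm or the gripper's body presses on something with over 40 N, if the wrist force passes 120 N, or if a joint passes its speed limit or range.

## Working session

There is one attempt and no reset: what is moved stays moved. The work goes in short steps, Python scripts to look and compute and a tool call to move; the robot and the scene stay as the last step left them, time stands still between calls to the robot, and variables do not carry over. Pictures are saved under pics/ and viewed, and the job is handed in when it is done.

Besides the shell and the picture viewer there is one more tool, called in YAML: its name, and indented under it one key for each argument. servo_tool: Moves the arm, as the interface text tells. Its arguments: {"type":"object","properties":{"moves":{"type":"string"},"hand":{"type":"number"}},"required":["moves"]}

```bash
mkdir -p pics; cat > h.py <<'E'
import numpy as np, cv2
from workcell import ctrl
def grab(n,f):
    im=ctrl.get_image(n); cv2.imwrite(f,im['pixels'][:,:,::-1]); np.save('pics/'+n+'_d.npy',im['depth'])
    return im
E
python3 - <<'E'
from h import *
o=ctrl.get_obs(); print(o)
for n in('top','scene'):
    im=grab(n,f'pics/{n}0.png'); print(n,{k:v for k,v in im.items() if k not in('pixels','depth')})
E
```

```text
{'t': 0.0, 'qpos': array([-1.35600184e+00,  4.23825107e-01,  1.63070051e+00, -3.72272024e-06,
        1.08859361e+00, -1.90292007e-02]), 'qvel': array([-6.50364350e-04, -7.73760342e-04,  3.00078989e-04,  7.00998848e-05,
        9.73233717e-04,  7.40342236e-04]), 'joint_torque': array([ 2.57027328e-03, -5.44615102e+01, -2.73670989e+01,  6.44765398e-02,
        2.27420102e-02, -1.38289015e-04]), 'ee_pos': array([ 144.70436316, -607.46932076,  240.90736973]), 'orientation': array([-0.24650976,  2.09911181, -2.09590391]), 'ft_force': array([ 0.36806376, -0.63009099,  0.28467015]), 'moment': array([ 0.01795414, -0.0199398 , -0.0255991 ]), 'width': 87.30937510655534}
top {'vertical_fov': 45.887881260334225, 'cx': 320.20996529576615, 'cy': 238.98986073563114, 'xyz': array([ 323.18757211,   62.31826108, 1159.4566117 ]), 'attitude': array([ 0.15026751, -0.14791955, -1.55987545])}
scene {'vertical_fov': 50.31252817810852, 'cx': 316.2795981974037, 'cy': 245.4468097859214, 'xyz': array([ 937.4785416 , -483.38693605,  730.28228456]), 'attitude': array([0.79408411, 0.2629882 , 0.63771416])}
```

View pics/top0.png

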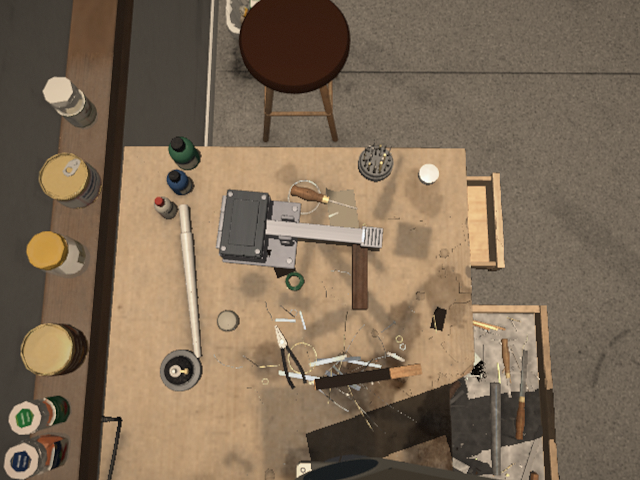

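View pics/scene0.png

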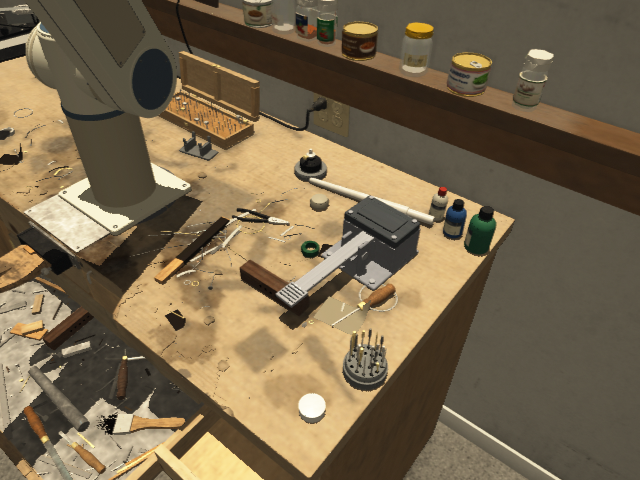

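The top view shows the lever (270–383, 220–247), its pad near (371,237), and the dark block at (360,246–308) lying towards the robot. I'll measure these next.

```bash
cat >> h.py <<'E'
from scipy.spatial.transform import Rotation as R
def cloud(im):
    h,w=im['depth'].shape; f=h/2/np.tan(np.radians(im['vertical_fov']/2))
    u,v=np.meshgrid(np.arange(w),np.arange(h)); d=im['depth']
    p=np.stack([(u-im['cx'])/f*d,-(v-im['cy'])/f*d,-d],-1)
    a=im['attitude']; 
    return p@R.from_rotvec(a).as_matrix().T+im['xyz']
E
python3 - <<'E'
from h import *
im=grab('top','pics/top1.png'); P=cloud(im)
for (u,v) in [(420,300),(245,225),(371,237),(360,290),(330,233),(429,173),(295,282),(227,320),(310,193)]: print((u,v),P[v,u].round(1))
hsv=cv2.cvtColor(im['pixels'],cv2.COLOR_RGB2HSV)
X,Y,Z=P[...,0],P[...,1],P[...,2]
roi=np.zeros(X.shape,bool); roi[210:320,340:395]=1
def rect(m,nm):
    m=m&roi; m=cv2.morphologyEx(m.astype(np.uint8),cv2.MORPH_OPEN,np.ones((3,3)))>0
    q=P[m]; r=cv2.minAreaRect(q[:,:2].astype(np.float32)); print(nm,m.sum(),r,cv2.boxPoints(r).round(0).tolist(),np.median(q[:,2]))
rect((Z>24)&(Z<42),'block'); 
roi[:]=0; roi[210:260,300:395]=1
rect((Z>52)&(Z<80),'lever')
roi[:]=0; roi[210:260,363:395]=1
rect((Z>52)&(Z<80),'pad')
im=ctrl.get_image('scene');P2=cloud(im)
for (u,v) in [(292,292),(250,270),(312,405)]: print('scene',(u,v),P2[v,u].round(1))
big=cv2.resize(cv2.imread('pics/top1.png')[180:330,270:470],None,fx=4,fy=4,interpolation=2);cv2.imwrite('pics/crop1.png',big)
E
```

```text
(420, 300) [ 420.7 -139.7   -0.8]
(245, 225) [556.  210.2  87.9]
(371, 237) [537.9 -35.1  66.8]
(360, 290) [437.  -15.1  33.3]
(330, 233) [546.3  45.3  62.6]
(429, 173) [ 685.3 -162.8   17. ]
(295, 282) [456.3 116.1  -2.4]
(227, 320) [376.8 248.8  23.5]
(310, 193) [640.   86.5  18.6]
block 961 ((466.9925537109375, -15.405752182006836), (28.6447696685791, 131.2341766357422), 89.64531707763672) [[401.0, -29.0], [533.0, -30.0], [533.0, -1.0], [401.0, -1.0]] 32.18208710075305
lever 1363 ((543.75390625, 24.18628692626953), (163.77394104003906, 40.95827865600586), 86.63568115234375) [[519.0, -56.0], [559.0, -59.0], [569.0, 105.0], [528.0, 107.0]] 64.24628423298236
pad 397 ((540.099853515625, -38.32204055786133), (38.37022018432617, 41.55050277709961), 88.24231719970703) [[519.0, -57.0], [560.0, -58.0], [561.0, -20.0], [520.0, -19.0]] 63.58330998204724
scene (292, 292) [540.3 -36.4  63.2]
scene (250, 270) [422.9 -22.8  31.3]
scene (312, 405) [ 687.7 -163.6   19.4]
```

View pics/crop1.png

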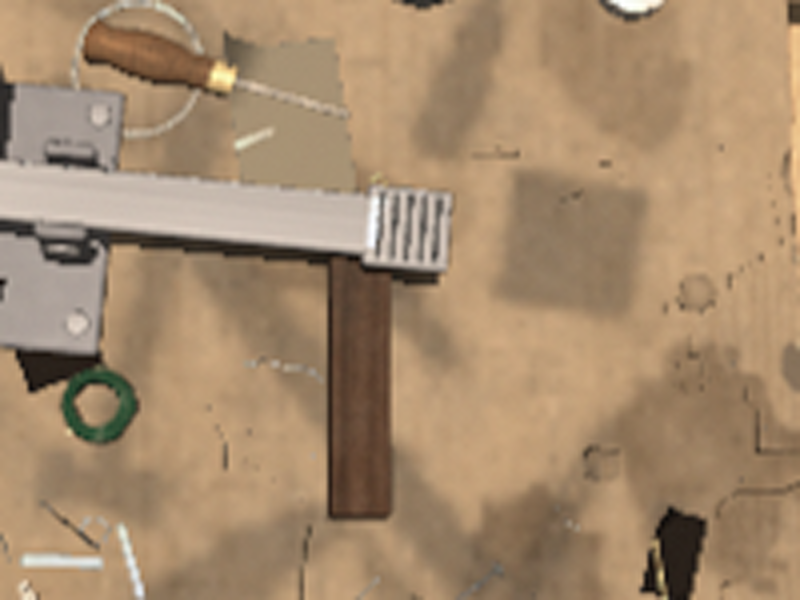

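The block lies along world x (401–551), y −30..0, with its top at z 32. The pad is at (540,−38). I'll push the block about 80 mm towards −y on its +y face, spanning the centre of mass (x≈476) with two partly open fingertips. First I need the turn for that.

```bash
python3 - <<'E'
from h import *
o=ctrl.get_obs(); r=R.from_rotvec(o['orientation']); print(o['t'],r.as_matrix().round(3))
for s in(1,-1):
    z=np.array([s,0,0.]);y=np.array([0,0,-1.]);x=np.cross(y,z)
    t=R.from_matrix(np.stack([x,y,z],1)); print(s,np.degrees((t*r.inv()).as_rotvec()).round(2))
E
```

```text
0.2 [[-0.973 -0.     0.232]
 [-0.232  0.001 -0.973]
 [-0.    -1.    -0.001]]
1 [-4.000e-02 -4.000e-02  7.661e+01]
-1 [-5.0000e-02  4.0000e-02 -1.0339e+02]
```

servo_tool:
  moves: "0.025 0.05 0 0 0 9.6; 0.05 0.1 0 0 0 19.2; 0.075 0.15 0 0 0 28.7; 0.1 0.2 0 0 0 38.3; 0.125 0.25 0 0 0 47.9; 0.15 0.3 0 0 0 57.5; 0.175 0.35 0 0 0 67; 0.2 0.4 0 0 0 76.6"
  hand: 110

```text
t: 1.2
ee_pos: [345.4, -206.4, 241.9]
orientation: [-1.211, 1.205, -1.206]
ft_force: [0.7, -0.3, -0.3]
width: 49.9
```

servo_tool:
  moves: "0.024 0.048 -0.02 0 0 0; 0.048 0.096 -0.04 0 0 0; 0.072 0.144 -0.06 0 0 0; 0.096 0.192 -0.08 0 0 0; 0.12 0.242 -0.1 0 0 0; 0.12 0.242 -0.1 0 0 0; 0.12 0.242 -0.1 0 0 0"

```text
t: 2.08
ee_pos: [464.3, 34.0, 141.5]
orientation: [-1.21, 1.209, -1.208]
ft_force: [0.6, -1.3, 0.0]
width: 50.2
```

servo_tool:
  moves: "0 0 -0.03 0 0 0; 0 0 -0.06 0 0 0; 0 0 -0.085 0 0 0; 0 0 -0.1 0 0 0; 0 0 -0.11 0 0 0; 0 0 -0.11 0 0 0"

```text
t: 2.82
ee_pos: [464.7, 33.7, 31.6]
orientation: [-1.209, 1.21, -1.21]
ft_force: [0.7, -0.1, -0.0]
width: 50.2
```

```bash
python3 - <<'E'
from h import *
print(ctrl.get_obs()['ee_pos'],ctrl.get_obs()['ft_force'])
im=grab('scene','pics/s2.png')
E
```

```text
[464.72386442  33.65098544  31.61840193] [ 0.70835557 -0.10989305 -0.01571825]
```

View pics/s2.png

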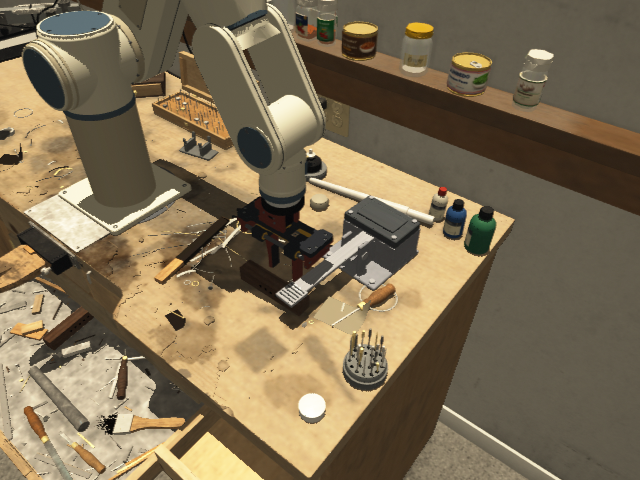

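The fingers stand behind the block (near px 275,250 and 297,265), clear of the lever, with no contact force. I'll push now.

servo_tool:
  moves: "0 -0.012 0 0 0 0; 0 -0.02 0 0 0 0; 0 -0.026 0 0 0 0; 0 -0.032 0 0 0 0; 0 -0.038 0 0 0 0; 0 -0.044 0 0 0 0; 0 -0.05 0 0 0 0; 0 -0.055 0 0 0 0"

```text
t: 3.88
ee_pos: [464.8, -21.3, 31.6]
orientation: [-1.209, 1.209, -1.209]
ft_force: [-0.3, 1.7, 1.0]
width: 50.2
```

```bash
python3 - <<'E'
from h import *
print(ctrl.get_obs()['ee_pos'],ctrl.get_obs()['ft_force'])
im=grab('scene','pics/s3.png');cv2.imwrite('pics/s3c.png',cv2.resize(cv2.imread('pics/s3.png')[200:350,200:400],None,fx=4,fy=4))
E
```

```text
[464.76132882 -21.33572941  31.63951369] [-0.26464793  1.74764194  1.01526744]
```

View pics/s3c.png

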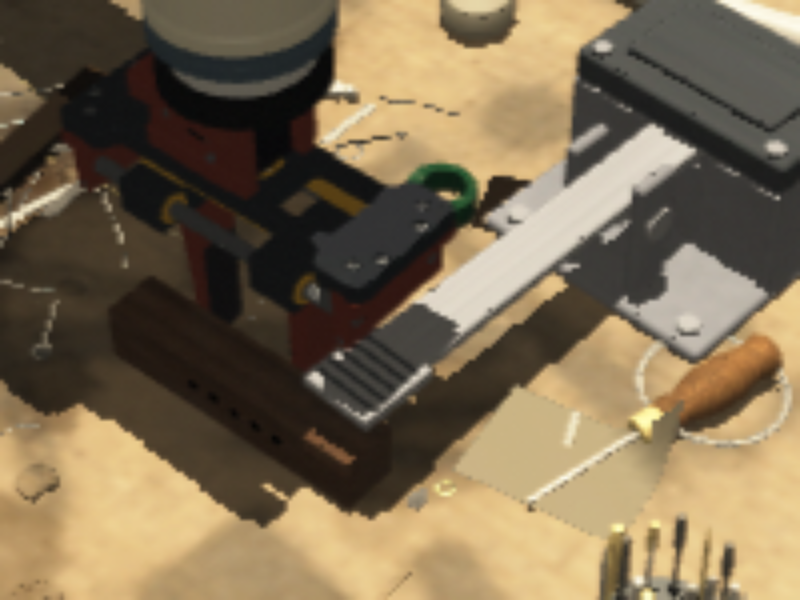

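The block is moving squarely along with the fingers and its far side is already past the pad's end (330,390 in the crop). I'll carry on.

servo_tool:
  moves: "0 -0.008 0 0 0 0; 0 -0.016 0 0 0 0; 0 -0.024 0 0 0 0; 0 -0.032 0 0 0 0; 0 -0.04 0 0 0 0; 0 -0.048 0 0 0 0; 0 -0.056 0 0 0 0; 0 -0.062 0 0 0 0"

```text
t: 4.92
ee_pos: [464.8, -83.5, 31.7]
orientation: [-1.209, 1.209, -1.209]
ft_force: [0.7, -0.2, -0.5]
width: 50.0
```

servo_tool:
  moves: "0 0.004 0 0 0 0; 0 0.014 0 0 0 0; 0 0.014 0.04 0 0 0; 0 0.014 0.08 0 0 0; -0.06 0.014 0.1 0 0 0; -0.12 0.014 0.1 0 0 0; -0.12 0.014 0.1 0 0 0"
  hand: 110

```text
t: 5.8
ee_pos: [339.5, -67.5, 131.3]
orientation: [-1.212, 1.213, -1.206]
ft_force: [1.1, -0.5, 0.8]
width: 50.0
```

```bash
python3 - <<'E'
from h import *
print(ctrl.get_obs()['ee_pos'],ctrl.get_obs()['ft_force'])
grab('scene','pics/s4.png'); im=grab('top','pics/t4.png');P=cloud(im)
Z=P[...,2];m=(Z>24)&(Z<42)&(P[...,0]>380)&(P[...,0]<600)&(P[...,1]>-200)&(P[...,1]<0)
m=cv2.morphologyEx(m.astype(np.uint8),cv2.MORPH_OPEN,np.ones((3,3)))>0
r=cv2.minAreaRect(P[m][:,:2].astype(np.float32));print(r,cv2.boxPoints(r).round(0).tolist())
m=(Z>52)&(Z<80)&(P[...,0]>505)&(P[...,0]<600)&(P[...,1]>-120)&(P[...,1]<-18)
r=cv2.minAreaRect(P[m][:,:2].astype(np.float32));print(r,cv2.boxPoints(r).round(0).tolist(),np.median(P[m][:,2]))
E
```

```text
[339.52901343 -67.50382786 131.34233125] [ 1.0989086  -0.53202338  0.84597396]
((502.6664733886719, -111.19056701660156), (94.7672348022461, 31.403114318847656), 0.42266348004341125) [[455.0, -96.0], [455.0, -127.0], [550.0, -127.0], [550.0, -95.0]]
((540.3028564453125, -37.63885498046875), (39.442710876464844, 42.49652099609375), 89.64337158203125) [[519.0, -57.0], [561.0, -57.0], [562.0, -18.0], [519.0, -18.0]] 63.651222666463354
```

View pics/t4.png

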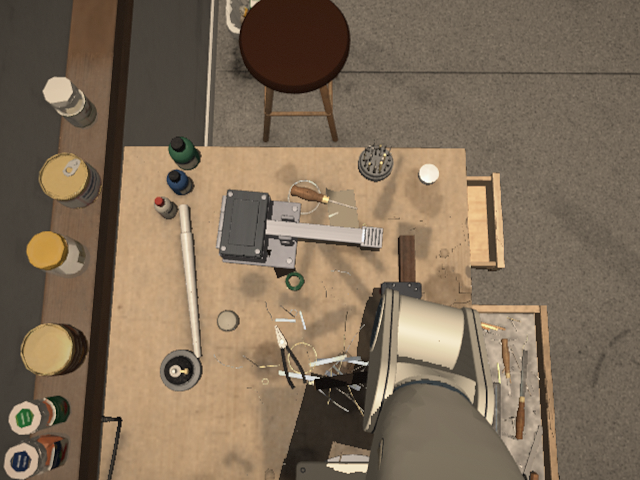

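The block is now at y −127..−95 (px 407,260), about 38 mm beyond the lever's end at y≈−57. The lever is undisturbed. Next I close the fingers and go above the pad.

servo_tool:
  moves: "0.05 0.006 0 0 0 0; 0.1 0.012 0 0 0 0; 0.15 0.018 0 0 0 0; 0.201 0.024 0 0 0 0; 0.201 0.024 0 0 0 0; 0.201 0.024 0 0 0 0; 0.201 0.024 -0.03 0 0 0; 0.201 0.024 -0.03 0 0 0"
  hand: 255

```text
t: 6.9
ee_pos: [543.2, -44.8, 100.1]
orientation: [-1.212, 1.213, -1.207]
ft_force: [-0.4, -0.4, 0.1]
width: 0.6
```

servo_tool:
  moves: "0 0 -0.006 0 0 0; 0 0 -0.012 0 0 0; 0 0 -0.018 0 0 0; 0 0 -0.024 0 0 0; 0 0 -0.03 0 0 0; 0 0 -0.036 0 0 0; 0 0 -0.036 0 0 0"

```text
t: 7.78
ee_pos: [546.0, -44.8, 65.3]
orientation: [-1.209, 1.209, -1.209]
ft_force: [-0.0, 1.3, 3.3]
width: 0.3
```

```bash
python3 - <<'E'
from h import *
print(ctrl.get_obs()['ee_pos'],ctrl.get_obs()['ft_force'])
im=grab('scene','pics/s5.png');cv2.imwrite('pics/s5c.png',cv2.resize(cv2.imread('pics/s5.png')[190:370,220:440],None,fx=3.3,fy=3.3))
E
```

```text
[545.98844177 -44.84422981  65.33009748] [-0.01422676  1.34288938  3.34059419]
```

View pics/s5c.png

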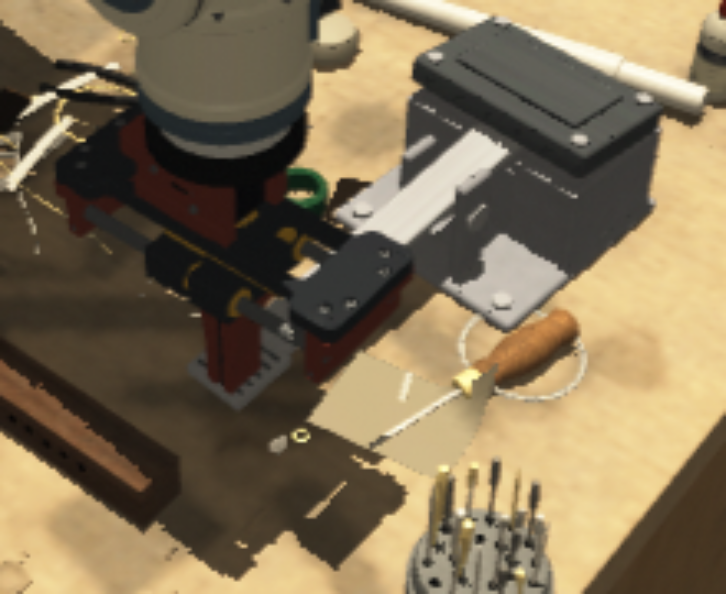

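The closed fingertips are on the pad (px 235,375 in the crop), the lever is tilting and the flap is starting to lift at 3 N. I'll press on.

servo_tool:
  moves: "0 0 -0.005 0 0 0; 0 0 -0.01 0 0 0; 0 0 -0.015 0 0 0; 0 0 -0.02 0 0 0; 0 0 -0.024 0 0 0; 0 0 -0.024 0 0 0"

```text
t: 8.57
ee_pos: [545.5, -45.1, 41.2]
orientation: [-1.21, 1.21, -1.209]
ft_force: [0.6, 0.9, 3.4]
width: 0.2
```

servo_tool:
  moves: "0 0 -0.002 0 0 0; 0 0 -0.004 0 0 0; 0 0 -0.004 0 0 0"

```text
t: 8.95
ee_pos: [545.8, -45.0, 37.6]
orientation: [-1.209, 1.209, -1.209]
ft_force: [0.2, 1.6, 3.1]
width: 0.5
```

servo_tool:
  moves: "0 0 -0.001 0 0 0; 0 0 -0.002 0 0 0; 0 0 -0.002 0 0 0"

```text
t: 9.32
ee_pos: [545.8, -45.0, 35.6]
orientation: [-1.209, 1.209, -1.209]
ft_force: [0.3, 1.0, 3.4]
width: 0.7
```

servo_tool:
  moves: "0 0 -0.001 0 0 0; 0 0 -0.002 0 0 0; 0 0 -0.002 0 0 0"

```text
t: 9.7
ee_pos: [545.8, -45.0, 33.6]
orientation: [-1.209, 1.209, -1.209]
ft_force: [0.6, 0.9, 3.5]
width: 0.4
```

servo_tool:
  moves: "0 0 -0.001 0 0 0; 0 0 -0.002 0 0 0; 0 0 -0.002 0 0 0"

```text
t: 10.07
ee_pos: [545.9, -45.0, 31.7]
orientation: [-1.209, 1.209, -1.209]
ft_force: [0.1, 0.9, 5.6]
width: 0.7
```

```bash
python3 - <<'E'
from h import *
print(ctrl.get_obs()['ee_pos'],ctrl.get_obs()['ft_force'])
im=grab('scene','pics/s6.png');cv2.imwrite('pics/s6c.png',cv2.resize(cv2.imread('pics/s6.png')[190:370,220:440],None,fx=3.3,fy=3.3))
E
```

```text
[545.8587704  -44.95392988  31.70621209] [0.09021899 0.87546752 5.64262282]
```

View pics/s6c.png

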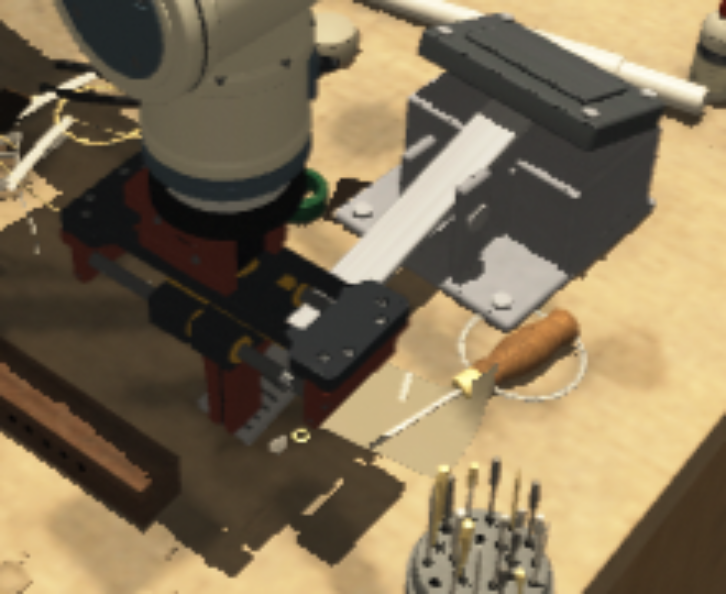

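The flap is up and the force has begun to rise (5.6 N). I'll take a couple more millimetres to seat the end firmly.

servo_tool:
  moves: "0 0 -0.001 0 0 0; 0 0 -0.001 0 0 0"

```text
t: 10.38
ee_pos: [546.0, -44.9, 31.3]
orientation: [-1.209, 1.209, -1.209]
ft_force: [-1.6, 2.1, 11.8]
width: 0.3
```

servo_tool:
  moves: "0 0 -0.001 0 0 0; 0 0 -0.001 0 0 0"

```text
t: 10.62
ee_pos: [546.0, -44.9, 31.0]
orientation: [-1.209, 1.209, -1.209]
ft_force: [-3.6, 2.1, 21.0]
width: 0.8
```

```bash
python3 - <<'E'
from h import *
print(ctrl.get_obs()['ee_pos'],ctrl.get_obs()['ft_force'])
im=grab('top','pics/t7.png');P=cloud(im);grab('scene','pics/s7.png')
m=(P[...,0]>515)&(P[...,0]<600)&(P[...,1]>168)&(P[...,1]<265)&(P[...,2]>65)
q=P[m];A=np.c_[q[:,:2],np.ones(len(q))];c=np.linalg.lstsq(A,q[:,2],rcond=None)[0];print('flap angle',np.arctan(np.hypot(*c[:2])),c,q[:,2].max())
for k in np.arange(160,270,10):
    s=q[abs(q[:,1]-k)<5]; print(k,len(s),np.median(s[:,2]) if len(s) else '')
Z=P[...,2];m=(Z>24)&(Z<42)&(P[...,0]>380)&(P[...,0]<600)&(P[...,1]>-200)&(P[...,1]<-80)
q=P[m]; print('block y',np.percentile(q[:,1],[3,97]))
E
```

```text
[546.03305859 -44.90893352  30.98963481] [-3.58310622  2.12349654 21.04929769]
flap angle 0.1847643606402199 [-7.87396551e-03 -1.86730020e-01  1.44420763e+02] 117.97375574322905
160 0 
170 68 76.94875360133767
180 158 109.81124104122216
190 118 110.8068003772213
200 113 110.76149283653808
210 115 107.24515302899135
220 148 104.12729156569003
230 194 100.80014615540631
240 208 97.00257880294362
250 194 89.30609025655258
260 132 81.05841483504287Traceback (most recent call last):
  File "<stdin>", line 9, in <module>
    return _quantile_unchecked(
        a, q, axis, out, overwrite_input, method, keepdims, weights)
    return _ureduce(a,
                    func=_quantile_ureduce_func,
    ...<5 lines>...
                    overwrite_input=overwrite_input,
                    method=method)
    r = func(a, **kwargs)
    result = _quantile(arr,
                       quantiles=q,
    ...<2 lines>...
                       out=out,
                       weights=wgt)
    slices_having_nans = np.isnan(arr[-1, ...])
                                  ~~~^^^^^^^^^
IndexError: index -1 is out of bounds for axis 0 with size 0
```

View pics/t7.png

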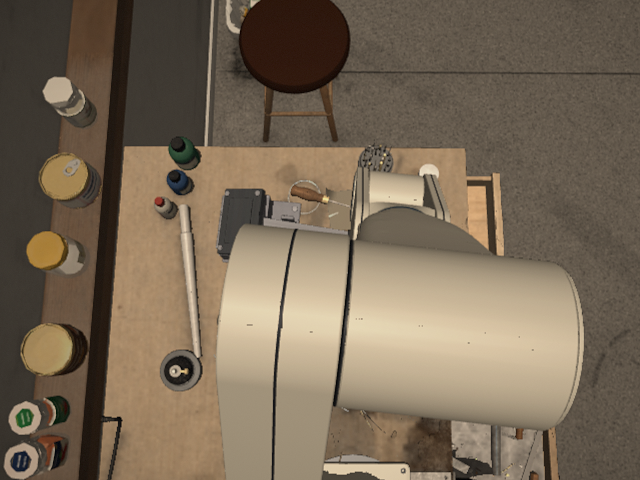

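```bash
python3 - <<'E'
from h import *
im=grab('scene','pics/s8.png');P=cloud(im)
m=(P[...,0]>515)&(P[...,0]<600)&(P[...,1]>185)&(P[...,1]<250)&(P[...,2]>80)
q=P[m]
for i in range(8):
    A=np.c_[q[:,:2],np.ones(len(q))];c=np.linalg.lstsq(A,q[:,2],rcond=None)[0];e=abs(A@c-q[:,2]);q=q[e<max(2,2*np.median(e))]
print('flap',np.arctan(np.hypot(*c[:2])),len(q))
m=(P[...,2]>24)&(P[...,2]<42)&(P[...,0]>380)&(P[...,0]<570)&(P[...,1]>-200)&(P[...,1]<-70)
m=cv2.morphologyEx(m.astype(np.uint8),cv2.MORPH_OPEN,np.ones((3,3)))>0
print('block y',np.percentile(P[m][:,1],[3,97]),m.sum(),ctrl.get_obs()['ft_force'])
E
```

```text
flap 0.2795853006000879 454
block y [-126.98562985  -98.05446985] 1253 [-4.04461177  2.131026   20.66618823]
```

View pics/s8.png

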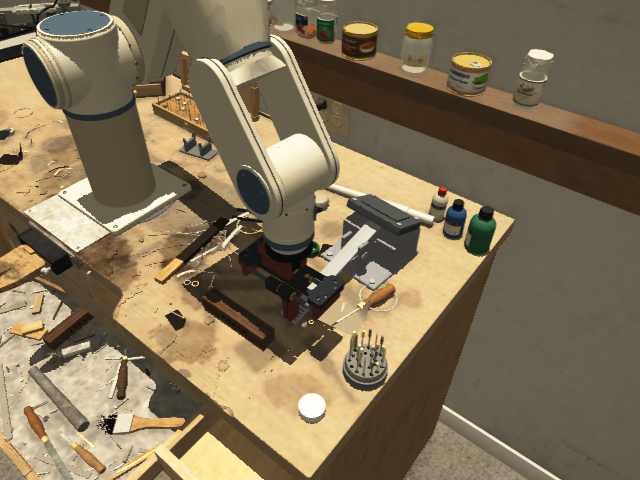

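```bash
python3 - <<'E'
from h import *
print(ctrl.close_job()); o=ctrl.get_obs(); print(o['t'],o['ft_force'],o['ee_pos'])
E
```

```text
the job is handed in; nothing more can be done
None
the job is handed in; nothing more can be done
```

I pushed the block out from under the lever, pressed the lever's long end down to its stop, and handed the job in while holding it there. The clock read about 11 s of the 38 s allowed.

- **Block:** I pushed it about 97 mm along the bench with two partly open fingertips. It now lies at y −127 to about −95, roughly 38 mm beyond the lever's end at about −57, and did not turn noticeably.
- **Lever:** I pressed the pad with closed fingertips. Resistance stayed near 3.5 N on the way down, then rose sharply to about 21 N with the fingertips 12 mm above the bench. That is about where they should be with the long end resting on the bench.
- **Flap:** The pictures show it raised. Its free edge measured up to 118 mm high, against about 119 mm expected at 0.36 rad.
- **Disagreement:** My two fits of the flap's angle from depth images gave 0.18 and 0.28 rad instead of 0.36. The first took in points off the flap and the second looks unreliable too. I relied on the hard stop, the fingertip height and the flap edge height instead.
- **Other things:** The graver, ring and tins look unmoved in the pictures, though I did not re-measure them. No force reading after a move exceeded about 21 N.

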